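# Clamp a power board in the marking fixture

### The job

Lay the circuit board with the tall finned heat sink flat in the nest of the marking fixture, its heat sink at the end away from the fixture's head and its bare end under the raised hold-down foot, and let go of it without dropping it. Then push the fixture's side lever all the way down so that the foot clamps the board, and leave the lever down. Leave the other board where it lies on the foam.

Things in the scene. Friction and masses are not known exactly. Their poses are not given: they have to be found in the camera images.
- sink_board: Board to clamp: aluminium plate with green circuit board, 160 (x) x 100 (y) x 8 mm, 400 g. Tall finned heat sink 24 (x) x 80 (y) mm, centred at x = -45, y = 0, top 48 mm above the underside: grip it across its 24 mm. Other parts, up to 12 mm tall, at x = 14 to 32 mm; the end x = 40 to 80 mm is bare. Origin: centre of underside, z up. Lies on the pink foam.
- cap_board: The other board, to be left alone: same 160 x 100 x 8 mm plate, but with two round capacitors (30 mm diameter, 34 mm tall) and a transformer block, no heat sink. Origin: centre of the underside. Lies beside the first on the foam; which is left or right varies.
- foam: Pink foam sheet, 200 (x) x 310 (y) x 20 mm thick, fixed. Origin: centre of the underside.
- fixture: Marking fixture, fixed: dark base plate 15 mm thick, x = -105 to 165, y = -70 to 70 mm, nest on it, white head (84 mm wide, 132 mm high) at x = 100 to 160 mm. Origin: on the table under the nest's centre; x points from the nest's open end to the head. Lever at its -y side.
- nest (a point): Centre of the nest floor, 15 mm above the table, axes as the fixture's. Nest 165 (x) x 105 (y) mm; the board's heat sink end goes to -x. Edges 15 mm high, lower 6 mm upright, then flaring out; the -x edge has a 49 mm gap in its middle. Raised, the foot hangs over x = 15 to 125 mm, at least 50 mm above the floor: bring the board in from -x, underside 20 to 25 mm up, then lower it.
- pivot (a point): On the lever's hinge axis (the fixture's y), in the middle of the head: x = 125 mm from the nest centre, 80 mm above the table. Axes as the fixture's.
- pipe (a point): Middle of the level stretch of a fixed blue suction pipe, 42 mm thick, that runs along the fixture's y above the lever, from y = -150 to -45 mm, at x = 70 mm, 238 mm above the table. It blocks the lever from straight above: come with the tool leaning back, from the nest's open-end side (-x).
- hold_lever (a joint): Angle of the hold-down lever, rad: 0 = lowered, foot on a seated board; grows as the handle is raised, up to 1.0. Starts raised. Stays where it is left; takes about 4 N at the paddle.
- paddle (a point): On top of the lever's black flat handle paddle (65 long, 30 wide in y, 12 mm thick), 15 mm from its free end, 105 mm from the hinge axis towards -x, at the fixture's y = -85 mm. The handle dips 0.15 rad below level when the joint is 0. The point's axes turn with the lever.
- foot (a point): Black rubber hold-down foot, 28 mm diameter, 14 mm tall, on the lever's middle arm. This point: centre of its lower face; lowered, it stands at x = 62 mm, y = 0 of the nest, on the board's bare end.
Mind the look-alikes: they are no part of the job. Leave any white look-alike of the sink_board alone.

How it is judged:
By the outcome, as a careful person would: the job done as asked, in the order asked, and still so for the second after the job is handed in, with the robot touching nothing.
It also fails if it takes over 48 s, if anything falls off the work surface, if the arm or the gripper's body presses on something with over 40 N, if the wrist force passes 120 N, or if a joint passes its speed limit or range.

### The arm

A 6-joint arm with a two-finger parallel gripper is mounted at the origin on the work surface. World frame = base frame: x ahead of the robot, y to its left, z up, the work surface at z = 0. Lengths are in m, angles in rad, forces in N, time in s.
With the tool pointing down it reaches from about 0.325 to 0.9 m from the base axis. Payload 6.1 kg.
Tool frame: the origin (TCP) lies between the finger pads; the fingertips stand 19 mm ahead of it and the grasp point (between the pads) is the TCP (r.tip_reach is the z of the fingertips in the tool frame, in m); z points along the fingers, x is the direction in which the jaws open and shut, and the axes are right-handed (so a half turn about z gives the same grasp; the last joint's range is limited). The gripper opens to 87 mm and grips with 3 to 60 N. Pads are 19 mm wide; open, the fingers measure 117 mm over their backs; the gripper's body (75 mm by 190 mm) begins 51 mm behind the grasp point.
Start: joints at [-1.367, 0.22, 1.526, -0, 1.395, -0.126], TCP at [0.202, -0.591, 0.242] pointing down, gripper open.
Joint ranges: [-2.98, 2.98], [-0.91, 2.08], [0.09, 2.57], [-1.24, 4.39], [0.2, 2.65], [-2.68, 2.68]. Speed limits (rad/s): [2.57, 2.57, 3.01, 3.14, 3.14, 3.14].

### API

Orientations are given as a unit quaternion [w, x, y, z].
In Python, from plant import r gives the robot as it stands.
- The arm moves only by the shell command python3 -m inch 'ROWS' [FORCE]. ROWS is JSON, a list of rows, each a list of 3 entries, a list of its own where there are three numbers: the shift along the tool's x, y, z in m, then the turn, a rotation vector about the tool's x, y, z in rad, then the closure, from -1 (fully open) to 1 (shut). A call has 1 to 12 rows; each row shifts and turns the pose as measured when the row begins, along the tool's axes as they then stand; what a row does not reach is not made up. A row lasts 1/10 s, in which the tool goes at most 50 mm and 8.59 degrees, less where a joint would pass 70% of its speed; a pose out of reach is approached as far as the arm can. A call is refused whole if a number of a shift passes 0.05 or a number of a turn 0.15, either way. A call with a gripper value outside its range is refused whole. The fingers move at their own pace and stop on an object; FORCE is the grip in N (left out, the last holds). Time passes only in rows, so rows that do not move let the fingers close. It gives the time, the measured TCP pose, the force and the opening at its end, in the units of the state.
- r.get_obs(): the state, without advancing time (a new reading comes with each control period).
- r.snapshot(name): name is "side" or "top"; returns the picture (400x640x3 uint8, red, green, blue); there is no depth.
- r.camera_model(name): a dict with "vfov" (degrees; the focal length in pixels is half the picture's height over the tangent of half this angle, whatever the lens; pixels are square), "cx", "cy" (the principal point, pixels), "camera_from_world" (4x4, takes a point from world to camera coordinates). Camera axes: x right, y up, looking along -z (the intrinsics and any distortion apply to the point x, -y, -z); pixel columns grow to the right and rows downward; lengths in m; the calibration is good to about 2 mm. A picture is of the moment at which its call begins. camera_model takes no time and is no camera call.
- r.finish_job(): hands the job in, once; it reports no verdict.
Trained networks look in the newest picture that a camera, given by its name, has taken for a name from the list of things; names that differ only in an ending like _2 or _b are one class to them, and where a whole thing is asked for, a point or a joint stands for the part that bears it (a point fixed in the world has none). Each returns a list of dicts, best first, with "confidence" (0 to 1); they miss things now and then, are a little off and sometimes report something else, mostly with a low value. They report only what shows in the picture. A call takes as long as a camera call. They do not tell look-alikes from the thing itself.
- r.spot_in(camera, name): "extent" ([left, top, right, bottom] in pixels, round what is visible of it).
- r.masks_of(camera, name): "pixels" (400x640 bool, what is visible of it) and "extent" ([left, top, right, bottom] in pixels, round what is visible of it).
The state is a dict: "time": time; "joint_positions": joint angles; "joint_vel": joint speeds; "tau": joint torques, N m; "ee_pos": TCP position; "eef_rot": TCP orientation; "ft_force": force on the tool from outside, world axes, zero at the start; "moment": the same for the moment, N m; "gripper_width": finger opening in m.
Only numpy, scipy, OpenCV 4.12 (cv2) and the standard library are available. Lean on these libraries where they do the work, as an engineer would, in place of code of your own. Each camera call takes 0.05 s, during which the arm holds its last target. There are 200 camera calls.

## Working session

There is one attempt and no reset: what is moved stays moved. The work goes in short steps, Python scripts to look and compute and a shell command to move; the robot and the scene stay as the last step left them, time stands still between calls to the robot, and variables do not carry over. Pictures are saved under pics/ and viewed, about 8 in all and at most 12, crops included, and the job is handed in when it is done.

```bash
mkdir -p pics; ls; python3 - <<'E'
from plant import r
import cv2,numpy as np
o=r.get_obs();print(o['time'],o['ee_pos'],o['eef_rot'],o['gripper_width'],r.tip_reach)
for c in ['side','top']:
    im=r.snapshot(c);cv2.imwrite(f'pics/{c}0.png',im[:,:,::-1])
    m=r.camera_model(c);print(c,m)
    for n in ['sink_board','cap_board','foam','fixture','hold_lever','foot']:
        print(n,[(np.round(d['extent']).tolist(),round(d['confidence'],2)) for d in r.spot_in(c,n)])
E
```

```text
pics
0.0 [ 0.20227425 -0.59075231  0.24042169] [-6.51074999e-04  8.13579378e-01 -5.81453053e-01 -7.20271653e-04] 0.08723464041075098 0.019
side {'vfov': 55.50865053542107, 'cx': 320.5824986546982, 'cy': 192.81471729600625, 'camera_from_world': array([[ 0.98204807, -0.18861883,  0.00212853, -0.47040565],
       [ 0.11590968,  0.61231188,  0.78207359, -0.20240184],
       [-0.14881713, -0.76778714,  0.62318245, -0.85346819],
       [ 0.        ,  0.        ,  0.        ,  1.        ]])}
sink_board [([190.0, 173.0, 234.0, 210.0], 0.89), ([271.0, 154.0, 328.0, 186.0], 0.6)]
cap_board [([276.0, 184.0, 345.0, 219.0], 0.73)]
foam [([263.0, 155.0, 354.0, 234.0], 0.76)]
fixture [([320.0, 180.0, 483.0, 322.0], 0.79)]
hold_lever [([396.0, 234.0, 461.0, 284.0], 0.8)]
foot [([394.0, 232.0, 460.0, 279.0], 0.63)]
top {'vfov': 45.97066565807724, 'cx': 324.4191241245452, 'cy': 193.3672197982066, 'camera_from_world': array([[ 0.01897462, -0.99976366,  0.01061099,  0.00661434],
       [ 0.9972283 ,  0.01968803,  0.0717503 , -0.47512017],
       [-0.07194225,  0.00922015,  0.99736618, -1.16234846],
       [ 0.        ,  0.        ,  0.        ,  1.        ]])}
sink_board [([183.0, 165.0, 225.0, 231.0], 0.63), ([175.0, 278.0, 247.0, 325.0], 0.6)]
cap_board [([240.0, 154.0, 286.0, 222.0], 0.66)]
foam [([167.0, 148.0, 299.0, 234.0], 0.96)]
fixture [([338.0, 59.0, 463.0, 198.0], 0.63)]
hold_lever [([372.0, 104.0, 420.0, 132.0], 0.75)]
foot [([369.0, 102.0, 419.0, 134.0], 0.73), ([338.0, 58.0, 464.0, 199.0], 0.67)]
```

View pics/side0.png

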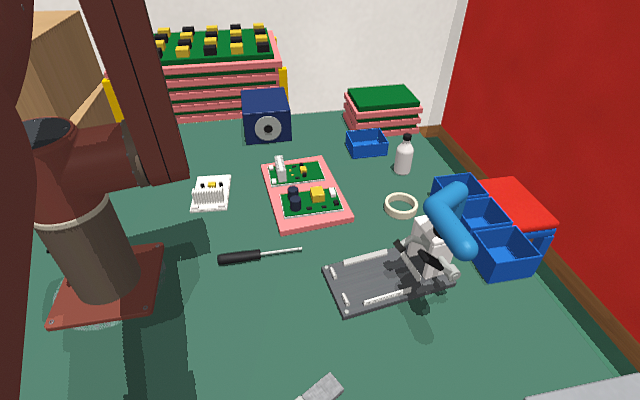

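View pics/top0.png

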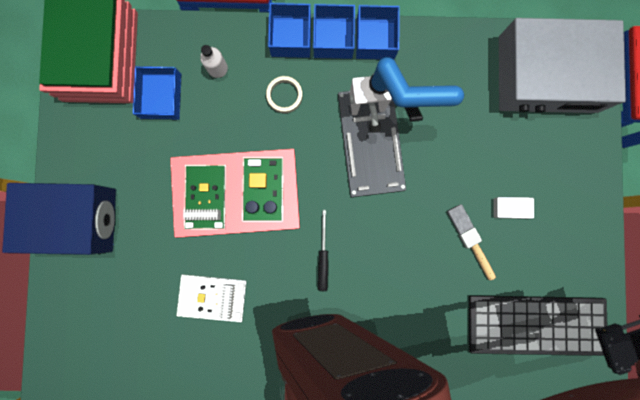

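Candidates for the sink_board: the green board on the foam with a heat sink, top (205,197) / side (296,170); the white look-alike, top (212,299) / side (211,192); and the cap_board, top (263,188) / side (312,201). I choose the green one at (205,197). Its heat sink end points toward the robot. Next is one close crop of each area.

```bash
python3 - <<'E'
import cv2,numpy as np
def crop(f,x0,y0,w,h,s):
    im=cv2.imread(f)[y0:y0+h,x0:x0+w];im=cv2.resize(im,None,fx=s,fy=s,interpolation=cv2.INTER_CUBIC)
    for k in range(0,w,10):
        cv2.line(im,(k*s,0),(k*s,4),(255,255,255),1);cv2.putText(im,str(x0+k),(k*s,13),0,.3,(255,255,255),1)
    for k in range(0,h,10):
        cv2.line(im,(0,k*s),(4,k*s),(255,255,255),1);cv2.putText(im,str(y0+k),(5,k*s+4),0,.3,(255,255,255),1)
    return im
a=crop('pics/top0.png',165,143,138,97,5);
b=crop('pics/side0.png',255,150,105,90,7)
c=crop('pics/top0.png',325,55,145,148,4)
d=crop('pics/side0.png',318,175,170,150,4)
cv2.imwrite('pics/bt.png',a)
def hs(*l):
    H=max(i.shape[0] for i in l);return np.hstack([cv2.copyMakeBorder(i,0,H-i.shape[0],0,4,0) for i in l])
def sc(i,s):return i
a=crop('pics/top0.png',175,150,60,90,6);b=crop('pics/side0.png',255,150,105,90,4)
cv2.imwrite('pics/boards.png',hs(a,b))
c=crop('pics/top0.png',333,55,90,145,4)
d=crop('pics/side0.png',318,180,145,145,3)
cv2.imwrite('pics/fix.png',hs(c,d))
E
```

```text
(no output)
```

View pics/boards.png

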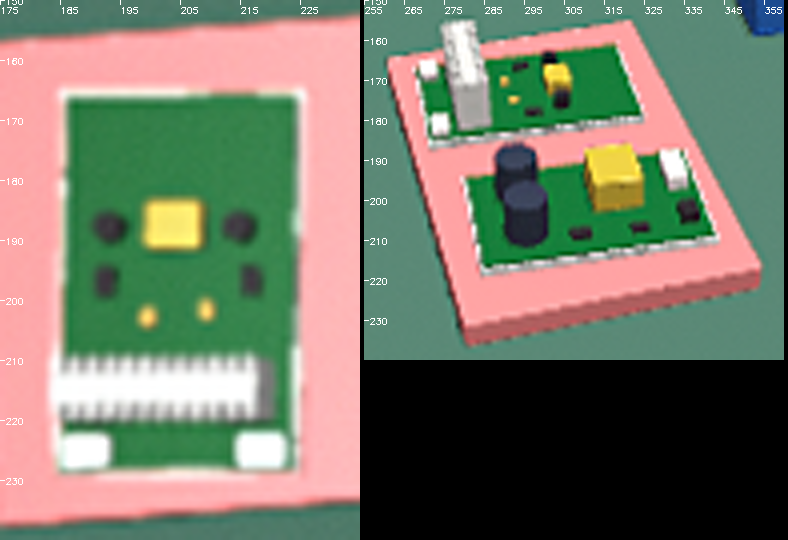

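View pics/fix.png

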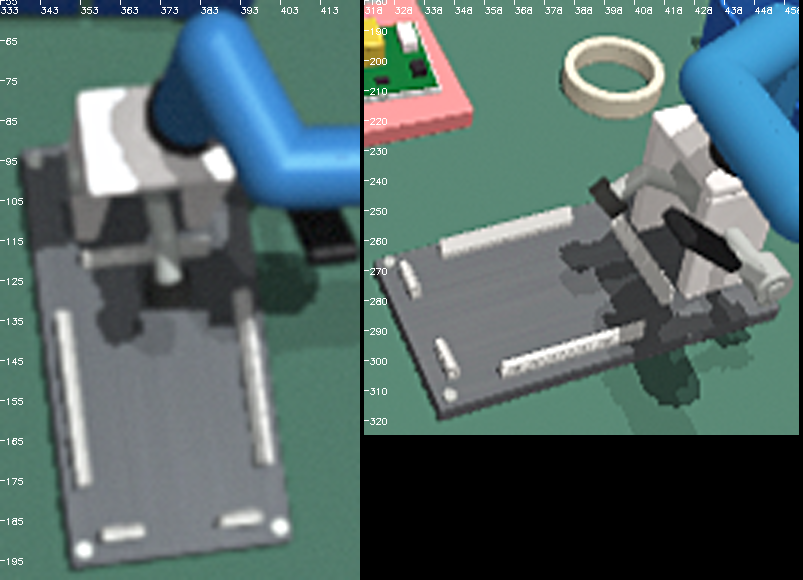

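The crops show the following:
- **Sink_board:** plate corners at about (185,165), (225.5,165), (225,228) and (184.5,229) in top. The finned sink spans top (183–219, 209–220), and it is the green board, not the white one.
- **Fixture:** the nest opens toward the robot, with the head at top (372,90) and the lever paddle at top (413,112) / side (435,256).

Now fit both poses from the two views.

```bash
cat > h.py <<'E'
import numpy as np
from plant import r
from scipy.optimize import least_squares
def proj(c,P):
    m=r.camera_model(c);T=m['camera_from_world'];P=np.atleast_2d(P)
    q=P@T[:3,:3].T+T[:3,3];f=200/np.tan(np.radians(m['vfov'])/2)
    return np.c_[m['cx']+f*q[:,0]/-q[:,2],m['cy']+f*q[:,1]/q[:,2]]
def w(p,L):
    L=np.atleast_2d(L)/1000;c,s=np.cos(p[3]),np.sin(p[3])
    return np.c_[p[0]+c*L[:,0]-s*L[:,1],p[1]+s*L[:,0]+c*L[:,1],p[2]+L[:,2]]
def fit(obs,p0):
    def res(p):
        return np.concatenate([(proj(c,w(p,L))-np.array(px)).ravel() for c,L,px in obs])
    s=least_squares(res,p0,loss='soft_l1');return s.x,res(s.x).reshape(-1,2)
E
python3 - <<'E'
from h import *
np.set_printoptions(precision=4,suppress=True)
C=[[80,50,8],[80,-50,8],[-80,-50,8],[-80,50,8]]
S=[[-33,40,48],[-33,-40,48],[-57,-40,48],[-57,40,48]]
b,e=fit([('top',C,[[185.3,165.3],[225.3,165.3],[224.7,228.3],[185,228.5]]),
 ('side',C,[[317.5,161.2],[324.8,179.7],[271.5,185.7],[267.8,167]]),
 ('top',S,[[183.3,209.2],[218.7,209.2],[218.7,220],[183.3,220]])],[.5,.3,.02,0])
print('board',b,'\n',e.round(1).tolist())
B=[[-105,70,15],[-105,-70,15],[165,70,15]];D=[[-105,70,15],[-105,-70,15],[165,-70,15]]
f,e=fit([('top',B,[[350.5,196.5],[406,190],[338,92.5]]),('side',D,[[321.7,267.7],[343.3,317.3],[456,282.5]])],[.6,-.1,0,0])
print('fix',f,e.round(1).tolist())
for n,L in dict(pivot=[125,-85,80],foot=[43,0,102],paddle=[125-105*np.cos(.85),-85,80+105*np.sin(.85)],pipe=[70,-97,238],pipeend=[70,-150,238],pipe2=[70,-45,238]).items():
    P=w([*f[:2],0,f[3]],L);print(n,P,proj('top',P),proj('side',P))
E
```

```text
board [0.4606 0.3118 0.0143 0.0264] 
 [[0.1, -0.6], [0.3, -0.8], [0.4, 0.5], [-0.5, 0.6], [0.1, -0.2], [-0.1, -0.2], [-0.9, 0.8], [-0.9, 0.1], [0.9, 0.2], [-1.0, -0.0], [-1.1, -0.8], [0.7, -0.6]]
fix [ 0.5831 -0.1055 -0.0056  0.1428] [[0.4, -0.1], [-0.1, -0.4], [-0.5, -0.7], [-1.1, -0.5], [-0.3, 0.4], [0.1, 0.4]]
pivot [[ 0.7189 -0.1718  0.08  ]] [[404.4887  92.011 ]] [[451.4856 271.7474]]
foot [[ 0.6257 -0.0994  0.102 ]] [[375.0861 127.675 ]] [[397.3673 245.0864]]
paddle [[ 0.6503 -0.1817  0.1589]] [[415.0539 112.1657]] [[428.9095 253.6977]]
pipe [[ 0.6662 -0.1915  0.238 ]] [[427.589   95.3906]] [[448.0706 225.3876]]
pipeend [[ 0.6737 -0.244   0.238 ]] [[452.8952  92.3573]] [[466.7873 246.6658]]
pipe2 [[ 0.6588 -0.1401  0.238 ]] [[402.7084  98.3729]] [[431.7549 206.8388]]
```

```bash
cat >> h.py <<'E'
from scipy.spatial.transform import Rotation as Ro
def pose():
    o=r.get_obs();q=o['eef_rot'];return np.array(o['ee_pos']),Ro.from_quat(q,scalar_first=True)
def plan(legs,p=None,R=None):
    "legs: (target pos, target Rotation or None, n rows)"
    if p is None:p,R=pose()
    for t,Rt,n in legs:
        t=np.array(t);Rt=R if Rt is None else Rt;rv=(R.inv()*Rt).as_rotvec()/n;d=(t-p)/n;out=[]
        for i in range(n):
            out.append('[%s,%s,-1]'%([round(float(x),3) for x in R.inv().apply(d)],[round(float(x),3) for x in rv]))
            p=p+d;R=R*Ro.from_rotvec(rv)
        print('LEG',t.round(4),n);print(','.join(out).replace(' ',''))
def down(yaw,lean=0):
    "tool x at world angle yaw; tool pointing down"
    c,s=np.cos(yaw),np.sin(yaw)
    return Ro.from_matrix(np.array([[c,s,0],[s,-c,0],[0,0,-1]]).T.T)
def fitz(obs,p0,z):
    def res(p):
        return np.concatenate([(proj(c,w([p[0],p[1],z,p[2]],L))-np.array(px)).ravel() for c,L,px in obs])
    return least_squares(res,p0,loss='soft_l1').x
E
python3 - <<'E'
from h import *
C=[[80,50,8],[80,-50,8],[-80,-50,8],[-80,50,8]]
S=[[-33,40,48],[-33,-40,48],[-57,-40,48],[-57,40,48]]
o=[('top',C,[[185.3,165.3],[225.3,165.3],[224.7,228.3],[185,228.5]]),
 ('side',C,[[317.5,161.2],[324.8,179.7],[271.5,185.7],[267.8,167]]),
 ('top',S,[[183.3,209.2],[218.7,209.2],[218.7,220],[183.3,220]])]
b=fitz(o,[.5,.3,0],.02);print('b both',b,'top',fitz([o[0],o[2]],[.5,.3,0],.02))
B=[[-105,70,15],[-105,-70,15],[165,70,15]];D=[[-105,70,15],[-105,-70,15],[165,-70,15]]
o=[('top',B,[[350.5,196.5],[406,190],[338,92.5]]),('side',D,[[321.7,267.7],[343.3,317.3],[456,282.5]])]
print('f both',fitz(o,[.6,-.1,0],0),'top',fitz(o[:1],[.6,-.1,0],0))
s=w([b[0],b[1],.02,b[2]],[-45,0,0])[0];print('sink',s)
R=down(b[2]);print(R.as_matrix())
p0,R0=pose();Rm=R0*Ro.from_rotvec((R0.inv()*R).as_rotvec()*.55)
plan([([.45,-.30,.26],Rm,10),([.45,.05,.26],R,9),([s[0],s[1],.22],None,7)])
E
```

```text
b both [0.46033488 0.30968833 0.02700721] top [0.45990558 0.31034281 0.02798284]
f both [ 0.58198881 -0.107081    0.14270486] top [ 0.58125442 -0.10521871  0.13735596]
sink [0.41535129 0.30847315 0.02      ]
[[ 0.99963533  0.02700393  0.        ]
 [ 0.02700393 -0.99963533  0.        ]
 [ 0.          0.         -1.        ]]
LEG [ 0.45 -0.3   0.26] 10
[[-0.02,-0.033,-0.002],[0.0,-0.0,-0.07],-1],[[-0.017,-0.034,-0.002],[0.0,-0.0,-0.07],-1],[[-0.015,-0.035,-0.002],[0.0,-0.0,-0.07],-1],[[-0.012,-0.036,-0.002],[0.0,-0.0,-0.07],-1],[[-0.01,-0.037,-0.002],[0.0,-0.0,-0.07],-1],[[-0.007,-0.038,-0.002],[0.0,-0.0,-0.07],-1],[[-0.005,-0.038,-0.002],[0.0,-0.0,-0.07],-1],[[-0.002,-0.038,-0.002],[0.0,-0.0,-0.07],-1],[[0.001,-0.038,-0.002],[0.0,-0.0,-0.07],-1],[[0.003,-0.038,-0.002],[0.0,-0.0,-0.07],-1]
LEG [0.45 0.05 0.26] 9
[[-0.02,-0.033,-0.0],[0.0,-0.0,-0.063],-1],[[-0.018,-0.034,-0.0],[0.0,-0.0,-0.063],-1],[[-0.016,-0.036,-0.0],[0.0,-0.0,-0.063],-1],[[-0.013,-0.036,-0.0],[0.0,-0.0,-0.063],-1],[[-0.011,-0.037,-0.0],[0.0,-0.0,-0.063],-1],[[-0.009,-0.038,-0.0],[0.0,-0.0,-0.063],-1],[[-0.006,-0.038,-0.0],[0.0,-0.0,-0.063],-1],[[-0.004,-0.039,-0.0],[0.0,-0.0,-0.063],-1],[[-0.001,-0.039,-0.0],[0.0,-0.0,-0.063],-1]
LEG [0.4154 0.3085 0.22  ] 7
[[-0.004,-0.037,0.006],[0.0,0.0,0.0],-1],[[-0.004,-0.037,0.006],[0.0,0.0,0.0],-1],[[-0.004,-0.037,0.006],[0.0,0.0,0.0],-1],[[-0.004,-0.037,0.006],[0.0,0.0,0.0],-1],[[-0.004,-0.037,0.006],[0.0,0.0,0.0],-1],[[-0.004,-0.037,0.006],[0.0,0.0,0.0],-1],[[-0.004,-0.037,0.006],[0.0,0.0,0.0],-1]
```

```bash
python3 -m inch '[[[-0.02,-0.033,-0.002],[0,0,-0.07],-1],[[-0.017,-0.034,-0.002],[0,0,-0.07],-1],[[-0.015,-0.035,-0.002],[0,0,-0.07],-1],[[-0.012,-0.036,-0.002],[0,0,-0.07],-1],[[-0.01,-0.037,-0.002],[0,0,-0.07],-1],[[-0.007,-0.038,-0.002],[0,0,-0.07],-1],[[-0.005,-0.038,-0.002],[0,0,-0.07],-1],[[-0.002,-0.038,-0.002],[0,0,-0.07],-1],[[0.001,-0.038,-0.002],[0,0,-0.07],-1],[[0.003,-0.038,-0.002],[0,0,-0.07],-1]]'
python3 -m inch '[[[-0.02,-0.033,0],[0,0,-0.063],-1],[[-0.018,-0.034,0],[0,0,-0.063],-1],[[-0.016,-0.036,0],[0,0,-0.063],-1],[[-0.013,-0.036,0],[0,0,-0.063],-1],[[-0.011,-0.037,0],[0,0,-0.063],-1],[[-0.009,-0.038,0],[0,0,-0.063],-1],[[-0.006,-0.038,0],[0,0,-0.063],-1],[[-0.004,-0.039,0],[0,0,-0.063],-1],[[-0.001,-0.039,0],[0,0,-0.063],-1]]'
python3 - <<'E'
from h import *
plan([([.4154,.3085,.18],down(.027),9)])
E
```

```text
time: 1.7
ee_pos: [0.451, -0.2902, 0.2624]
eef_rot: [0.002, 0.966, -0.258, 0.001]
ft_force: [0.9, -0.7, 0.9]
gripper_width: 0.0869
time: 2.6
ee_pos: [0.4418, 0.072, 0.2632]
eef_rot: [0.003, 0.999, 0.034, 0.005]
ft_force: [-0.2, 0.7, 0.1]
gripper_width: 0.0872
LEG [0.4154 0.3085 0.18  ] 9
[[-0.001,-0.026,0.009],[0.001,-0.001,0.005],-1],[[-0.001,-0.026,0.009],[0.001,-0.001,0.005],-1],[[-0.001,-0.026,0.009],[0.001,-0.001,0.005],-1],[[-0.002,-0.026,0.009],[0.001,-0.001,0.005],-1],[[-0.002,-0.026,0.009],[0.001,-0.001,0.005],-1],[[-0.002,-0.026,0.009],[0.001,-0.001,0.005],-1],[[-0.002,-0.026,0.009],[0.001,-0.001,0.005],-1],[[-0.002,-0.026,0.009],[0.001,-0.001,0.005],-1],[[-0.002,-0.026,0.009],[0.001,-0.001,0.005],-1]
```

```bash
python3 -m inch '[[[-0.001,-0.026,0.012],[0.001,-0.001,0.005],-1],[[-0.001,-0.026,0.012],[0.001,-0.001,0.005],-1],[[-0.001,-0.026,0.012],[0.001,-0.001,0.005],-1],[[-0.002,-0.026,0.012],[0.001,-0.001,0.005],-1],[[-0.002,-0.026,0.012],[0.001,-0.001,0.005],-1],[[-0.002,-0.026,0.012],[0.001,-0.001,0.005],-1],[[-0.002,-0.026,0.012],[0.001,-0.001,0.005],-1],[[-0.002,-0.026,0.012],[0.001,-0.001,0.005],-1],[[-0.002,-0.02,0.012],[0.001,-0.001,0.005],-1],[[0,0,0],[0,0,0],-1]]'
python3 - <<'E'
from h import *
import cv2
p,R=pose();print(p,R.as_matrix().round(3).tolist())
b=r.snapshot('side');a=r.snapshot('top')
print([proj(c,p).round(1) for c in('side','top')],[proj(c,p+R.apply([0,0,.019])).round(1) for c in('side','top')])
plan([([.4154,.3085,.12],down(.027),3)])
a=cv2.resize(a[130:260,140:260],None,fx=3,fy=3,interpolation=2);b=cv2.resize(b[60:240,200:360],None,fx=2.5,fy=2.5,interpolation=2)
h=max(len(a),len(b));cv2.imwrite('pics/hover.png',np.hstack([np.pad(i,((0,h-len(i)),(0,4),(0,0))) for i in(a,b)])[:,:,::-1])
E
```

```text
time: 3.6
ee_pos: [0.4141, 0.3133, 0.1544]
eef_rot: [-0.003, 1.0, 0.015, 0.004]
ft_force: [-0.1, -0.7, 0.4]
gripper_width: 0.0867
[0.41412581 0.3133236  0.15437303] [[0.999, 0.031, 0.009], [0.031, -1.0, 0.006], [0.009, -0.006, -1.0]]
[array([[276.6, 136.1]]), array([[189.1, 213.8]])] [array([[277.2, 141.9]]), array([[191.4, 214. ]])]
LEG [0.4154 0.3085 0.12  ] 3
[[-0.0,0.001,0.012],[-0.002,-0.004,0.001],-1],[[-0.0,0.001,0.012],[-0.002,-0.004,0.001],-1],[[-0.0,0.001,0.012],[-0.002,-0.004,0.001],-1]
```

View pics/hover.png

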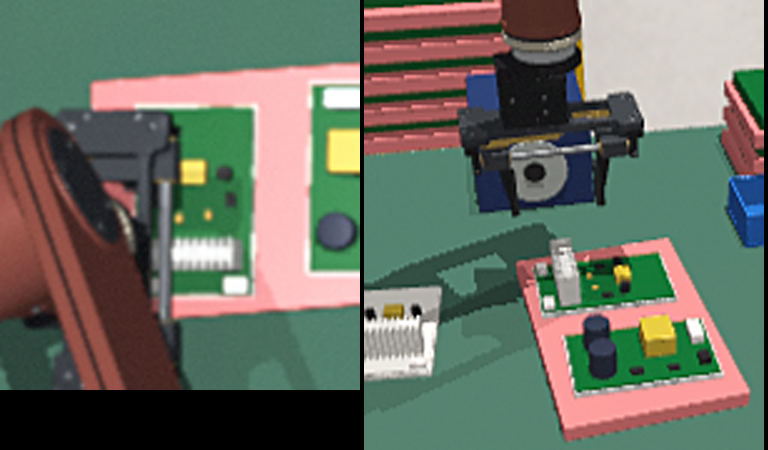

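The picture shows the open fingers centred over the green board's sink (tips at side about (261,145) and (294,143), as projected). It also shows the 190 mm gripper body lying along the jaw axis.

Upright, that body would reach x≈50 in the nest and hit the raised foot. I will instead lean the tool about the jaw axis toward +y, which keeps the pads flush, and grip at the sink's +y part.

```bash
python3 -m inch '[[[0,-0.003,0],[-0.12,0,0],-1],[[0,-0.003,0],[-0.12,0,0],-1],[[0,-0.003,0],[-0.12,0,0],-1],[[0,-0.003,0],[-0.12,0,0],-1],[[0,-0.003,0],[-0.12,0,0],-1],[[0,0,0],[0,0,0],-1]]'
cat >> h.py <<'E'
def lean(yaw,a): return down(yaw)*Ro.from_rotvec([-a,0,0])
E
python3 - <<'E'
from h import *
p,R=pose();print(p,R.as_matrix().round(3).tolist(),np.round(r.get_obs()['joint_positions'],2))
g=w([.4601,.310,.02,.027],[-45,22,36])[0];print(g)
plan([(g+[0,0,.04],lean(.027,.61),3),(g,lean(.027,.61),3)])
E
```

```text
time: 4.3
ee_pos: [0.4214, 0.321, 0.1597]
eef_rot: [0.302, 0.953, 0.006, 0.014]
ft_force: [-0.1, 0.9, -0.1]
gripper_width: 0.0872
[0.42139097 0.32102882 0.15973955] [[1.0, 0.002, 0.029], [0.019, -0.818, -0.576], [0.023, 0.576, -0.817]] [ 0.77  0.41  1.56 -0.45  1.6   0.84]
[0.41452247 0.33077713 0.056     ]
LEG [0.4145 0.3308 0.096 ] 3
[[-0.003,-0.015,0.015],[0.001,-0.005,-0.007],-1],[[-0.003,-0.015,0.015],[0.001,-0.005,-0.007],-1],[[-0.002,-0.015,0.015],[0.001,-0.005,-0.007],-1]
LEG [0.4145 0.3308 0.056 ] 3
[[0.0,-0.008,0.011],[0.0,-0.0,-0.0],-1],[[0.0,-0.008,0.011],[0.0,-0.0,-0.0],-1],[[0.0,-0.008,0.011],[0.0,-0.0,-0.0],-1]
```

```bash
python3 -m inch '[[[-0.003,-0.015,0.015],[0.001,-0.005,-0.007],-1],[[-0.003,-0.015,0.015],[0.001,-0.005,-0.007],-1],[[-0.002,-0.015,0.015],[0.001,-0.005,-0.007],-1],[[0,0,0],[0,0,0],-1]]'
python3 - <<'E'
from h import *
p,R=pose();print(p,R.as_matrix().round(3).tolist())
g=w([.4601,.310,.02,.027],[-45,22,36])[0];print(g)
plan([(g,lean(.027,.61),4)])
E
```

```text
time: 4.7
ee_pos: [0.4171, 0.3309, 0.0982]
eef_rot: [0.295, 0.955, 0.011, 0.004]
ft_force: [0.1, 0.7, -0.9]
gripper_width: 0.0873
[0.41710453 0.33094954 0.09815637] [[1.0, 0.019, 0.014], [0.024, -0.826, -0.564], [0.001, 0.564, -0.826]]
[0.41452247 0.33077713 0.056     ]
LEG [0.4145 0.3308 0.056 ] 4
[[-0.001,-0.006,0.009],[-0.003,0.0,-0.001],-1],[[-0.001,-0.006,0.009],[-0.003,0.0,-0.001],-1],[[-0.001,-0.006,0.009],[-0.003,0.0,-0.001],-1],[[-0.001,-0.006,0.009],[-0.003,0.0,-0.001],-1]
```

```bash
python3 -m inch '[[[-0.001,-0.006,0.009],[-0.003,0,0],-1],[[-0.001,-0.006,0.009],[-0.003,0,0],-1],[[-0.001,-0.006,0.009],[-0.003,0,0],-1],[[-0.001,-0.006,0.009],[-0.003,0,0],-1],[[0,0,0],[0,0,0],-1]]'
python3 - <<'E'
from h import *
import cv2
p,R=pose();print(p,R.as_matrix().round(3).tolist())
b=r.snapshot('side');a=r.snapshot('top')
g=w([.4601,.310,.02,.027],[-45,22,36])[0];plan([(g,lean(.027,.61),1)])
a=cv2.resize(a[140:250,130:260],None,fx=3,fy=3,interpolation=2);b=cv2.resize(b[110:210,240:340],None,fx=4,fy=4,interpolation=2)
h=max(len(a),len(b));cv2.imwrite('pics/grasp.png',np.hstack([np.pad(i,((0,h-len(i)),(0,4),(0,0))) for i in(a,b)])[:,:,::-1])
E
```

```text
time: 5.2
ee_pos: [0.4152, 0.3293, 0.0552]
eef_rot: [0.299, 0.954, 0.009, 0.005]
ft_force: [0.3, 0.0, 0.4]
gripper_width: 0.0872
[0.415205   0.32934857 0.0552103 ] [[1.0, 0.014, 0.016], [0.021, -0.821, -0.57], [0.005, 0.57, -0.822]]
LEG [0.4145 0.3308 0.056 ] 1
[[-0.001,-0.001,-0.0],[-0.004,-0.002,-0.009],-1]
```

View pics/grasp.png

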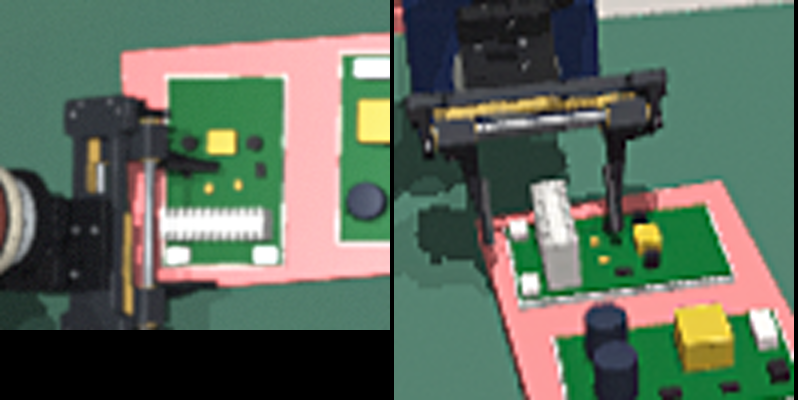

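The open fingers straddle the sink's back part (tips at side about (264,172) and (295,169), with the sink between them). Nothing is touching, so I close.

```bash
python3 -m inch '[[[0,0,0],[0,0,0],0.2],[[0,0,0],[0,0,0],0.6],[[0,0,0],[0,0,0],1],[[0,0,0],[0,0,0],1],[[0,0,0],[0,0,0],1],[[0,0,0],[0,0,0],1],[[0,0,0],[0,0,0],1]]' 55
python3 - <<'E'
from h import *
p,R=pose();print(p,R.as_matrix().round(3).tolist(),r.get_obs()['moment'])
E
```

```text
time: 6.0
ee_pos: [0.4171, 0.3313, 0.0586]
eef_rot: [0.297, 0.955, 0.009, 0.008]
ft_force: [-0.2, -0.4, 0.5]
gripper_width: 0.0392
[0.41712407 0.33132692 0.05861077] [[1.0, 0.012, 0.02], [0.021, -0.824, -0.567], [0.01, 0.567, -0.824]] [ 0.35290319 -0.01446164  0.02441299]
```

```bash
python3 -m inch '[[[-0.001,0,0.002],[0,0,0],1],[[0,0,0],[0,0,0],1],[[0,0,0],[0,0,0],1],[[0,0,0],[0,0,0],1],[[0,0,0],[0,0,0],1]]' 55
python3 - <<'E'
from h import *
p,R=pose();print(p,R.as_matrix().round(3).tolist(),r.get_obs()['moment'])
E
```

```text
time: 6.5
ee_pos: [0.4161, 0.33, 0.0568]
eef_rot: [0.297, 0.955, 0.009, 0.008]
ft_force: [-0.0, 0.3, 0.4]
gripper_width: 0.0237
[0.41607794 0.32999975 0.05679343] [[1.0, 0.012, 0.02], [0.022, -0.824, -0.567], [0.009, 0.567, -0.824]] [0.38170302 0.13681736 0.01772197]
```

```bash
python3 -m inch '[[[0,0,0],[0,0,0],1],[[0,0,0],[0,0,0],1],[[0,0.006,-0.008],[0,0,0],1],[[0,0.006,-0.008],[0,0,0],1],[[0,0.011,-0.016],[0,0,0],1],[[0,0.014,-0.021],[0,0,0],1],[[0,0.014,-0.021],[0,0,0],1],[[0,0.014,-0.021],[0,0,0],1],[[0,0.011,-0.016],[0,0,0],1],[[0,0,0],[0,0,0],1]]' 55
python3 - <<'E'
from h import *
import cv2
p,R=pose();o=r.get_obs();print(p,R.as_matrix().round(3).tolist(),o['moment'])
b=r.snapshot('side');a=r.snapshot('top')
for c in('top','side'):
    print(c,[(np.round(d['extent']).tolist(),round(d['confidence'],2)) for d in r.spot_in(c,'sink_board')])
a=cv2.resize(a[140:260,130:260],None,fx=3,fy=3,interpolation=2);b=cv2.resize(b[60:200,230:330],None,fx=4,fy=4,interpolation=2)
h=max(len(a),len(b));cv2.imwrite('pics/lift.png',np.hstack([np.pad(i,((0,h-len(i)),(0,4),(0,0))) for i in(a,b)])[:,:,::-1])
E
```

```text
time: 7.5
ee_pos: [0.4133, 0.33, 0.2018]
eef_rot: [0.296, 0.955, 0.009, 0.006]
ft_force: [0.2, 0.3, -4.2]
gripper_width: 0.0238
[0.41326926 0.32996408 0.20180356] [[1.0, 0.013, 0.017], [0.021, -0.825, -0.565], [0.007, 0.565, -0.825]] [ 0.83460868 -0.0476358  -0.03277758]
top [([176.0, 272.0, 246.0, 323.0], 0.79), ([164.0, 160.0, 214.0, 231.0], 0.77)]
side [([191.0, 173.0, 232.0, 211.0], 0.64), ([266.0, 110.0, 326.0, 144.0], 0.63)]
```

View pics/lift.png

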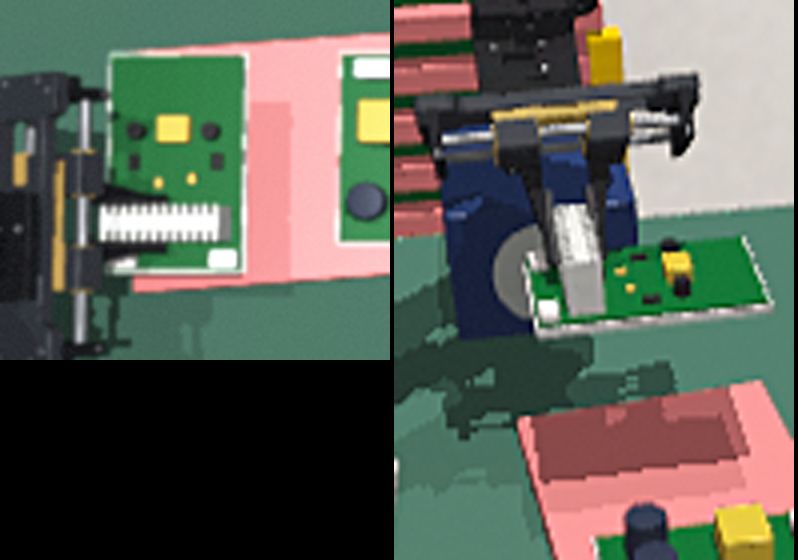

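The board is held about level, with corners at top (166,158), (213,158) and (211,230). The cap board is untouched. Next I fit its pose in the tool frame and plan the carry.

```bash
python3 - <<'E'
from h import *
np.set_printoptions(precision=4,suppress=True)
TL,TR,BR,BL=[80,50,8],[80,-50,8],[-80,-50,8],[-80,50,8]
ob=[('top',[TL,TR,BR],[[166.2,157.8],[212.5,157.8],[211,230.2]]),('side',[BR,TR,TL,BL],[[266.5,142.7],[324,135.9],[317,119.3],[262.4,123]])]
s,e=fit(ob,[.46,.31,.165,0]);print(s,e.round(1).tolist())
def res(v):
    Rb=Ro.from_rotvec(v[3:]);return np.concatenate([(proj(c,v[:3]+Rb.apply(np.array(L)/1000))-np.array(px)).ravel() for c,L,px in ob])
q=least_squares(res,[*s[:3],0,0,s[3]]);print('6dof',q.x)
t=fitz(ob,[.46,.31,0],.165);print('z fixed',t)
p,R=pose();print('tcp in board',w([0,0,0,-t[2]],(p-[t[0],t[1],.165])*1000)[0]*1000)
E
```

```text
[0.4581 0.3121 0.1612 0.0182] [[0.2, -1.0], [-0.2, -0.9], [-0.0, 0.1], [-1.5, -0.4], [0.1, 0.2], [-0.2, -0.2], [-0.7, 1.4]]
6dof [0.4581 0.3123 0.1615 0.0233 0.0178 0.024 ]
z fixed [0.4578 0.3105 0.0184]
tcp in board [-46.0962  18.6305  31.294 ]
```

```bash
cat >> h.py <<'E'
N=[.5817,-.1063,.0,.140]
def tcp(dx,up): return w(N,[-45+dx,20,15+36.8+up])[0]
def show(legs):
    import io,contextlib
    b=io.StringIO()
    with contextlib.redirect_stdout(b): plan(legs)
    print(b.getvalue().replace(',-1]',',1]'))
E
python3 - <<'E'
from h import *
print(tcp(-130,22),tcp(0,0))
show([([.42,.10,.19],lean(.08,.60),8),(tcp(-130,100),lean(.14,.60),8)])
E
```

```text
[ 0.40562134 -0.11091573  0.0738    ] [ 0.53434942 -0.09277512  0.0518    ]
LEG [0.42 0.1  0.19] 8
[[0.0,0.023,0.017],[0.001,0.004,-0.006],1],[[0.0,0.023,0.017],[0.001,0.004,-0.006],1],[[0.0,0.023,0.017],[0.001,0.004,-0.006],1],[[-0.0,0.023,0.017],[0.001,0.004,-0.006],1],[[-0.0,0.023,0.017],[0.001,0.004,-0.006],1],[[-0.001,0.023,0.017],[0.001,0.004,-0.006],1],[[-0.001,0.023,0.017],[0.001,0.004,-0.006],1],[[-0.001,0.023,0.017],[0.001,0.004,-0.006],1]
LEG [ 0.4056 -0.1109  0.1518] 8
[[-0.004,0.019,0.019],[0.0,0.004,-0.006],1],[[-0.004,0.019,0.019],[0.0,0.004,-0.006],1],[[-0.004,0.019,0.019],[0.0,0.004,-0.006],1],[[-0.004,0.019,0.019],[0.0,0.004,-0.006],1],[[-0.005,0.019,0.019],[0.0,0.004,-0.006],1],[[-0.005,0.019,0.019],[0.0,0.004,-0.006],1],[[-0.005,0.019,0.019],[0.0,0.004,-0.006],1],[[-0.005,0.019,0.019],[0.0,0.004,-0.006],1]
```

```bash
python3 -m inch '[[[0,0.012,0.009],[0,0,0],1],[[0,0.023,0.017],[0.001,0.004,-0.006],1],[[0,0.023,0.017],[0.001,0.004,-0.006],1],[[0,0.023,0.017],[0.001,0.004,-0.006],1],[[0,0.023,0.017],[0.001,0.004,-0.006],1],[[0,0.023,0.017],[0.001,0.004,-0.006],1],[[-0.001,0.023,0.017],[0.001,0.004,-0.006],1],[[-0.001,0.023,0.017],[0.001,0.004,-0.006],1]]'
python3 - <<'E'
from h import *
print(r.get_obs()['gripper_width'],pose()[1].as_matrix().round(3).tolist())
show([(tcp(-130,100),lean(.14,.60),9)])
E
```

```text
time: 8.5
ee_pos: [0.4114, 0.1048, 0.1761]
eef_rot: [0.299, 0.953, 0.041, 0.001]
ft_force: [0.3, 0.3, -3.9]
gripper_width: 0.0236
0.023569523562563203 [[0.997, 0.077, 0.026], [0.078, -0.818, -0.57], [-0.023, 0.571, -0.821]]
LEG [ 0.4056 -0.1109  0.1518] 9
[[-0.002,0.018,0.016],[0.001,0.006,-0.004],1],[[-0.003,0.018,0.016],[0.001,0.006,-0.004],1],[[-0.003,0.018,0.016],[0.001,0.006,-0.004],1],[[-0.003,0.018,0.016],[0.001,0.006,-0.004],1],[[-0.003,0.018,0.016],[0.001,0.006,-0.004],1],[[-0.003,0.018,0.016],[0.001,0.006,-0.004],1],[[-0.003,0.018,0.016],[0.001,0.006,-0.004],1],[[-0.004,0.018,0.016],[0.001,0.006,-0.004],1],[[-0.004,0.018,0.016],[0.001,0.006,-0.004],1]
```

```bash
python3 -m inch '[[[-0.002,0.018,0.016],[0.001,0.006,-0.004],1],[[-0.003,0.018,0.016],[0.001,0.006,-0.004],1],[[-0.003,0.018,0.016],[0.001,0.006,-0.004],1],[[-0.003,0.018,0.016],[0.001,0.006,-0.004],1],[[-0.003,0.018,0.016],[0.001,0.006,-0.004],1],[[-0.003,0.018,0.016],[0.001,0.006,-0.004],1],[[-0.003,0.018,0.016],[0.001,0.006,-0.004],1],[[-0.004,0.018,0.016],[0.001,0.006,-0.004],1],[[-0.004,0.012,0.01],[0.001,0.006,-0.004],1],[[0,0,0],[0,0,0],1]]'
python3 - <<'E'
from h import *
print(r.get_obs()['gripper_width'],pose()[1].as_matrix().round(3).tolist())
show([(tcp(-130,30),lean(.14,.60),4)])
E
```

```text
time: 9.5
ee_pos: [0.3875, -0.1165, 0.1351]
eef_rot: [0.294, 0.953, 0.069, 0.003]
ft_force: [0.4, 0.4, -5.4]
gripper_width: 0.0238
0.02380193772285184 [[0.99, 0.13, 0.047], [0.133, -0.817, -0.56], [-0.034, 0.561, -0.827]]
LEG [ 0.4056 -0.1109  0.0818] 4
[[0.005,-0.008,0.01],[-0.001,0.008,0.004],1],[[0.005,-0.008,0.01],[-0.001,0.008,0.004],1],[[0.005,-0.008,0.011],[-0.001,0.008,0.004],1],[[0.005,-0.008,0.011],[-0.001,0.008,0.004],1]
```

```bash
python3 -m inch '[[[0.005,-0.008,0.01],[0,0.012,0.004],1],[[0.005,-0.008,0.01],[0,0.012,0.004],1],[[0.005,-0.008,0.011],[0,0.012,0.004],1],[[0.005,-0.008,0.011],[0,0.008,0.004],1],[[0,0,0],[0,0,0],1]]'
python3 - <<'E'
from h import *
import cv2
print(r.get_obs()['gripper_width'],pose()[1].as_matrix().round(3).tolist())
b=r.snapshot('side');a=r.snapshot('top')
show([(tcp(-130,23),lean(.14,.60),1),(tcp(0,23),lean(.14,.60),8)])
a=cv2.resize(a[60:270,320:430],None,fx=2.7,fy=2.7,interpolation=2);b=cv2.resize(b[140:330,270:490],None,fx=2.2,fy=2.2,interpolation=2)
h=max(len(a),len(b));cv2.imwrite('pics/pre.png',np.hstack([np.pad(i,((0,h-len(i)),(0,4),(0,0))) for i in(a,b)])[:,:,::-1])
E
```

```text
time: 10.0
ee_pos: [0.4016, -0.1092, 0.0758]
eef_rot: [0.291, 0.954, 0.067, 0.022]
ft_force: [-1.1, 0.5, -4.2]
gripper_width: 0.0236
0.023619694586826185 [[0.99, 0.115, 0.081], [0.141, -0.821, -0.553], [0.003, 0.559, -0.829]]
LEG [ 0.4056 -0.1109  0.0748] 1
[[0.003,0.0,0.003],[-0.006,-0.005,-0.002],1]
LEG [ 0.5343 -0.0928  0.0748] 8
[[0.016,-0.0,-0.0],[-0.0,0.0,0.0],1],[[0.016,-0.0,-0.0],[-0.0,0.0,0.0],1],[[0.016,-0.0,-0.0],[-0.0,0.0,0.0],1],[[0.016,-0.0,-0.0],[-0.0,0.0,0.0],1],[[0.016,-0.0,-0.0],[-0.0,0.0,0.0],1],[[0.016,-0.0,-0.0],[-0.0,0.0,0.0],1],[[0.016,-0.0,-0.0],[-0.0,0.0,0.0],1],[[0.016,-0.0,-0.0],[-0.0,0.0,0.0],1]
```

View pics/pre.png

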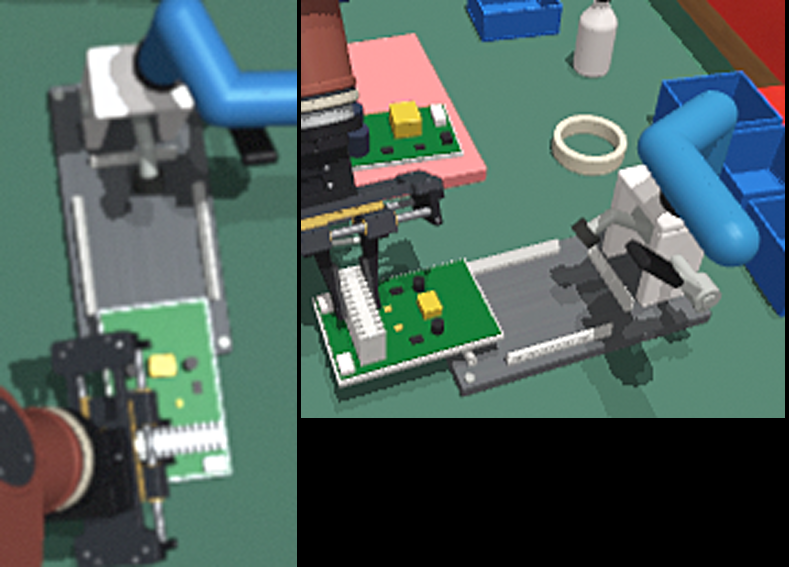

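The board is held level over the plate's open end, lined up with the rails: board front corners at top (357,176) and (397,170), and the rails straddle them symmetrically. Now I slide it in.

```bash
python3 -m inch '[[[0.01,0,0.001],[-0.005,-0.003,-0.002],1],[[0.016,0,-0.001],[0,0,0],1],[[0.016,0,-0.001],[0,0,0],1],[[0.016,0,-0.001],[0,0,0],1],[[0.01,0,0],[0,0,0],1],[[0,0,0],[0,0,0],1]]'
python3 - <<'E'
from h import *
print(r.get_obs()['gripper_width'],pose()[1].as_matrix().round(3).tolist())
show([(tcp(0,23),lean(.14,.60),4)])
E
```

```text
time: 10.7
ee_pos: [0.4727, -0.0974, 0.0829]
eef_rot: [0.295, 0.953, 0.067, 0.022]
ft_force: [-0.6, -0.8, -3.9]
gripper_width: 0.0236
0.023641320327041183 [[0.99, 0.115, 0.082], [0.141, -0.817, -0.559], [0.003, 0.565, -0.825]]
LEG [ 0.5343 -0.0928  0.0748] 4
[[0.015,-0.0,0.002],[0.0,-0.001,-0.0],1],[[0.015,-0.0,0.002],[0.0,-0.001,-0.0],1],[[0.015,-0.0,0.002],[0.0,-0.001,-0.0],1],[[0.015,-0.0,0.002],[0.0,-0.001,-0.0],1]
```

```bash
python3 -m inch '[[[0.015,-0.001,0.002],[0,0,0],1],[[0.015,-0.001,0.002],[0,0,0],1],[[0.015,-0.001,0.002],[0,0,0],1],[[0.012,-0.001,0.002],[0,0,0],1],[[0,0,0],[0,0,0],1]]'
python3 - <<'E'
from h import *
import cv2
p,R=pose();o=r.get_obs();print(o['gripper_width'],o['ft_force'],R.as_matrix().round(3).tolist())
b=r.snapshot('side');a=r.snapshot('top')
show([(tcp(0,8),lean(.14,.60),2)])
def crop(im,x0,y0,w,h,s):
    im=cv2.resize(im[y0:y0+h,x0:x0+w],None,fx=s,fy=s,interpolation=cv2.INTER_CUBIC)
    return im
a=crop(a,335,80,85,125,4);b=crop(b,318,180,145,145,3)
h=max(len(a),len(b));cv2.imwrite('pics/above.png',np.hstack([np.pad(i,((0,h-len(i)),(0,4),(0,0))) for i in(a,b)])[:,:,::-1])
E
```

```text
time: 11.2
ee_pos: [0.5277, -0.0905, 0.0741]
eef_rot: [0.295, 0.953, 0.067, 0.02]
ft_force: [-0.3, 0.0, -3.6]
gripper_width: 0.0234
0.023440490737325025 [-0.2937879   0.00570645 -3.59765991] [[0.99, 0.116, 0.078], [0.139, -0.817, -0.56], [-0.001, 0.565, -0.825]]
LEG [ 0.5343 -0.0928  0.0598] 2
[[0.004,-0.003,0.007],[0.0,0.002,0.001],1],[[0.004,-0.003,0.007],[0.0,0.002,0.001],1]
```

View pics/above.png

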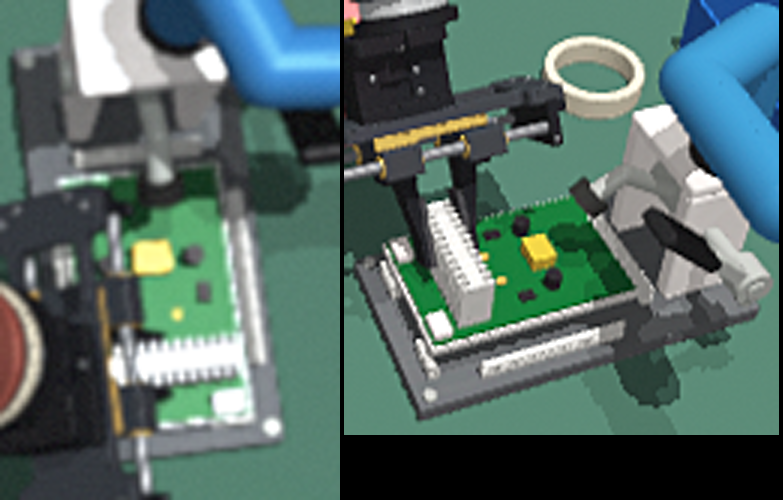

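```bash
python3 - <<'E'
from h import *
np.set_printoptions(precision=4,suppress=True)
TL,TR,BR,BL=[80,50,8],[80,-50,8],[-80,-50,8],[-80,50,8]
p,R=pose()
ob=[('top',[TL,BR],[[349.3,125],[398,183.9]]),('side',[BR,TR,TL,BL],[[346.7,295.5],[416.5,275.5],[397.7,246],[331,261.5]])]
s,e=fit(ob,[.58,-.1,.037,.14]);print(s,e.round(1).tolist())
t=fitz(ob,[.58,-.1,.14],p[2]-.0368);print('zfix',t, 'top only',fitz(ob[:1],[.58,-.1,.14],p[2]-.0368))
print('by tool',p[:2]-w([0,0,0,.14],[-45,20,0])[0][:2])
b=r.snapshot('top');s=r.snapshot('side')
# expected pixels of nest floor-edge corners, rails tops
for L in [[-82.5,-52.5,15],[82.5,-52.5,15],[82.5,52.5,15],[-82.5,52.5,15],[-82.5,24.5,30],[-82.5,-24.5,30]]:
    P=w(N,L);print(L,proj('top',P),proj('side',P))
E
```

```text
[ 0.575  -0.1036  0.0339  0.1291] [[0.6, -1.6], [-0.3, -0.9], [0.1, 0.8], [-0.2, 1.4], [-2.7, -1.4], [-0.5, -0.7]]
zfix [ 0.5744 -0.1044  0.1299] top only [ 0.5715 -0.1029  0.1438]
by tool [ 0.5736 -0.1042]
[-82.5, -52.5, 15] [[398.4625 182.0156]] [[349.4176 306.3826]]
[82.5, -52.5, 15] [[389.9022 117.7659]] [[419.3386 285.5403]]
[82.5, 52.5, 15] [[348.8878 122.5961]] [[396.6839 251.7067]]
[-82.5, 52.5, 15] [[357.0626 187.0022]] [[331.9284 269.0433]]
[-82.5, 24.5, 30] [[368.7398 185.1382]] [[336.4681 273.9577]]
[-82.5, -24.5, 30] [[388.3062 182.7818]] [[344.7195 291.3579]]
```

```bash
python3 -m inch '[[[0.004,-0.003,0.004],[0,0.002,0.001],1],[[0.003,-0.003,0.006],[0,0,0],1],[[0,0,0],[0,0,0],1]]'
python3 - <<'E'
from h import *
p,R=pose();o=r.get_obs();print(R.as_matrix().round(3).tolist(),tcp(0,8)-p)
show([(tcp(0,8),lean(.14,.60),1)])
E
```

```text
time: 11.7
ee_pos: [0.5322, -0.0904, 0.0613]
eef_rot: [0.295, 0.953, 0.067, 0.02]
ft_force: [-0.4, 0.1, -5.6]
gripper_width: 0.0235
[[0.99, 0.115, 0.078], [0.139, -0.817, -0.56], [-0.001, 0.565, -0.825]] [ 0.00210576 -0.00233242 -0.00151013]
LEG [ 0.5343 -0.0928  0.0598] 1
[[0.002,0.001,0.003],[0.001,0.001,-0.0],1]
```

```bash
python3 -m inch '[[[0.002,0.002,0.002],[0,0,0],1],[[0,-0.001,0.002],[0,0,0],1],[[0,0,0],[0,0,0],1]]'
python3 - <<'E'
from h import *
p,R=pose();o=r.get_obs();print(R.as_matrix().round(3).tolist(),tcp(0,0)-p,o['moment'])
show([(tcp(0,0),lean(.14,.60),1)])
E
```

```text
time: 12.0
ee_pos: [0.5344, -0.0936, 0.0578]
eef_rot: [0.295, 0.953, 0.067, 0.02]
ft_force: [-0.1, -0.3, -3.6]
gripper_width: 0.0237
[[0.99, 0.116, 0.077], [0.139, -0.817, -0.56], [-0.002, 0.565, -0.825]] [-8.04996119e-05  8.32559296e-04 -5.97677148e-03] [ 0.8564914   0.14443687 -0.07887461]
LEG [ 0.5343 -0.0928  0.0518] 1
[[0.0,-0.004,0.004],[0.001,0.002,0.001],1]
```

```bash
python3 -m inch '[[[0,-0.002,0.002],[0,0,0],1],[[0,-0.001,0.002],[0,0,0],1],[[0,0,0],[0,0,0],1]]'
python3 -m inch '[[[0,-0.001,0.002],[0,0,0],1],[[0,-0.001,0.001],[0,0,0],1],[[0,0,0],[0,0,0],1]]'
python3 - <<'E'
from h import *
p,R=pose();o=r.get_obs();print(R.as_matrix().round(3).tolist(),tcp(0,0)-p,o['moment'])
E
```

```text
time: 12.3
ee_pos: [0.5347, -0.0935, 0.0528]
eef_rot: [0.295, 0.953, 0.067, 0.02]
ft_force: [0.2, 0.5, -2.9]
gripper_width: 0.0239
time: 12.6
ee_pos: [0.5354, -0.0936, 0.0524]
eef_rot: [0.297, 0.952, 0.065, 0.02]
ft_force: [0.1, 0.8, -3.1]
gripper_width: 0.0237
[[0.991, 0.113, 0.078], [0.137, -0.815, -0.563], [0.0, 0.568, -0.823]] [-0.00103621  0.00080536 -0.0006303 ] [ 0.75754493  0.1034322  -0.02402045]
```

```bash
python3 -m inch '[[[0,-0.001,0.002],[0,0,0],1],[[0,0,0.001],[0,0,0],1]]'
python3 -m inch '[[[0,-0.001,0.001],[0,0,0],1],[[0,-0.001,0.001],[0,0,0],1]]'
python3 - <<'E'
from h import *
import cv2
p,R=pose();o=r.get_obs();print(p,R.as_matrix().round(3).tolist(),o['moment'])
b=r.snapshot('side');a=r.snapshot('top')
crop=lambda im,x0,y0,w,h,s:cv2.resize(im[y0:y0+h,x0:x0+w],None,fx=s,fy=s,interpolation=cv2.INTER_CUBIC)
a=crop(a,335,100,85,100,4);b=crop(b,318,220,110,105,4)
h=max(len(a),len(b));cv2.imwrite('pics/seat.png',np.hstack([np.pad(i,((0,h-len(i)),(0,4),(0,0))) for i in(a,b)])[:,:,::-1])
E
```

```text
time: 12.8
ee_pos: [0.5364, -0.0941, 0.0517]
eef_rot: [0.298, 0.952, 0.065, 0.021]
ft_force: [-2.5, 2.3, 0.5]
gripper_width: 0.0235
time: 13.0
ee_pos: [0.5365, -0.0942, 0.0517]
eef_rot: [0.299, 0.952, 0.064, 0.021]
ft_force: [-9.5, 4.9, 11.6]
gripper_width: 0.0234
[ 0.53654178 -0.09418794  0.05169372] [[0.991, 0.109, 0.079], [0.134, -0.813, -0.567], [0.002, 0.573, -0.82]] [ 0.2399224   0.74024544 -0.4850672 ]
```

View pics/seat.png

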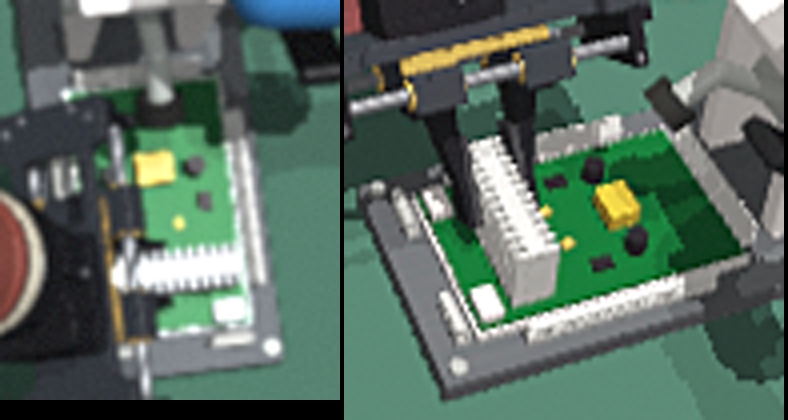

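The board is inside the nest edges all round. A −9.5 N push along x suggests it bears on the head-side edge, so I ease it back 2 mm.

```bash
python3 -m inch '[[[-0.002,0,0],[0,0,0],1],[[-0.001,0,0],[0,0,0],1]]'
python3 -m inch '[[[0,-0.001,0.001],[0,0,0],1],[[0,0,0],[0,0,0],1]]'
python3 -c "
from h import *
p,R=pose();print(p,R.as_matrix().round(3).tolist(),r.get_obs()['moment'])"
```

```text
time: 13.3
ee_pos: [0.5345, -0.0944, 0.052]
eef_rot: [0.299, 0.952, 0.064, 0.022]
ft_force: [0.2, -0.5, -3.4]
gripper_width: 0.0237
time: 13.5
ee_pos: [0.5346, -0.0945, 0.0519]
eef_rot: [0.3, 0.952, 0.063, 0.022]
ft_force: [-1.2, 1.0, -2.7]
gripper_width: 0.024
[ 0.53457235 -0.09445958  0.05188702] [[0.991, 0.107, 0.081], [0.134, -0.812, -0.568], [0.005, 0.574, -0.819]] [ 0.94445211 -0.00139816  0.11049037]
```

```bash
python3 -m inch '[[[0,-0.001,0.001],[0,0,0],1],[[0,-0.001,0.001],[0,0,0],1]]'
python3 -m inch '[[[0,-0.001,0.002],[0,0,0],1],[[0,0,0],[0,0,0],1]]'
python3 -c "
from h import *
p,R=pose();print(p,R.as_matrix().round(3).tolist(),r.get_obs()['moment'])"
```

```text
time: 13.7
ee_pos: [0.5347, -0.0946, 0.0517]
eef_rot: [0.302, 0.951, 0.062, 0.022]
ft_force: [-9.0, 7.4, 16.0]
gripper_width: 0.0237
time: 13.9
ee_pos: [0.5348, -0.0943, 0.0521]
eef_rot: [0.303, 0.951, 0.062, 0.022]
ft_force: [0.2, -0.3, -5.1]
gripper_width: 0.0236
[ 0.5347996  -0.09432506  0.05207823] [[0.991, 0.104, 0.079], [0.131, -0.809, -0.573], [0.004, 0.578, -0.816]] [0.86513046 0.12345006 0.03295494]
```

```bash
python3 - <<'E'
from h import *
for L in [[-80,-50,23],[80,-50,23],[-80,50,23],[80,50,23]]:
    P=w(N,L);print(L,proj('top',P).round(1),proj('side',P).round(1))
ob=[('top',[[-80,-50,8]],[[396.5,182.5]]),('side',[[-80,-50,8],[80,-50,8],[-80,50,8]],[[352,303],[419.5,280.7],[336.5,268]])]
print(fit(ob,[.58,-.1,.015,.14]))
E
```

```text
[-80, -50, 23] [[397.9 180.8]] [[350.3 302.8]]
[80, -50, 23] [[389.5 118.1]] [[418.3 282.6]]
[-80, 50, 23] [[358.2 185.6]] [[333.4 267.3]]
[80, 50, 23] [[350.2 122.7]] [[396.7 250.4]]
(array([ 0.58583833, -0.10290715,  0.01069027,  0.15535633]), array([[ 0.1940662 , -3.52664717],
       [ 0.25582136, -0.29358207],
       [-0.28293816,  1.15627182],
       [-1.79164307, -0.40932992]]))
```

```bash
python3 -m inch '[[[0,-0.001,0.001],[0,0,0],1],[[0,0,0],[0,0,0],0.5],[[0,0,0],[0,0,0],0.2],[[0,0,0],[0,0,0],-0.1],[[0,0,0],[0,0,0],-0.2],[[0,0,0],[0,0,0],-0.2]]'
python3 - <<'E'
from h import *
import cv2
p,R=pose();print(p,R.as_matrix().round(3).tolist())
b=r.snapshot('side');a=r.snapshot('top')
crop=lambda im,x0,y0,w,h,s:cv2.resize(im[y0:y0+h,x0:x0+w],None,fx=s,fy=s,interpolation=cv2.INTER_CUBIC)
a=crop(a,335,100,85,100,4);b=crop(b,318,220,110,105,4)
h=max(len(a),len(b));cv2.imwrite('pics/rel.png',np.hstack([np.pad(i,((0,h-len(i)),(0,4),(0,0))) for i in(a,b)])[:,:,::-1])
E
```

```text
time: 14.5
ee_pos: [0.536, -0.0951, 0.0515]
eef_rot: [0.304, 0.95, 0.062, 0.023]
ft_force: [0.2, 0.1, -0.7]
gripper_width: 0.0469
[ 0.53595564 -0.09514559  0.0514894 ] [[0.991, 0.104, 0.08], [0.131, -0.808, -0.575], [0.005, 0.581, -0.814]]
```

View pics/rel.png

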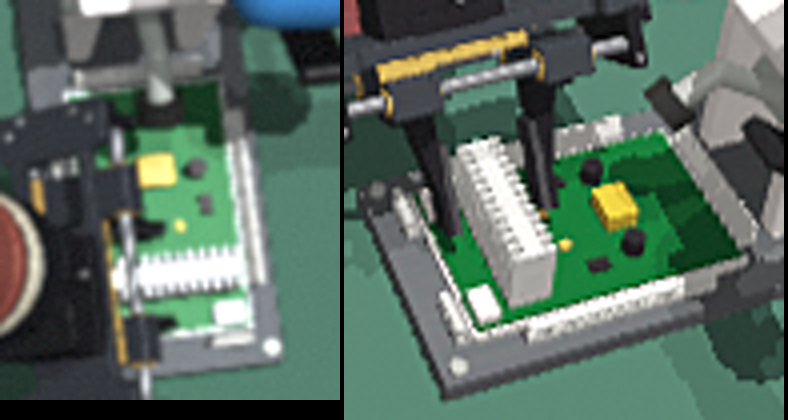

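The board lies flat inside the nest edges and the fingers are clear of the sink: tips at about (449,245) and (545,205) in the right crop. Next I back off along the tool and plan the lever push. The paddle's top faces the head, so the closed fingers slide over it from −x, leaning back.

```bash
python3 -m inch '[[[0,0,-0.01],[0,0,0],-0.2],[[0,0,-0.02],[0,0,0],-0.2],[[0,0,-0.025],[0,0,0],-0.2],[[0,0,-0.03],[0,0,0],-0.2],[[0,0,-0.03],[0,0,0],0],[[0,0,-0.02],[0,0,0],0.5]]'
cat >> h.py <<'E'
def back(a,yaw=N[3]):
    c,s=np.cos(a),np.sin(a)
    M=np.array([[0,-1,0],[-c,0,-s],[s,0,-c]]).T
    return Ro.from_euler('z',yaw)*Ro.from_matrix(M)
def lev(th,a,off=0,bk=0,d=108):
    "TCP with tip's lower corner on the paddle top (handle angle th), off mm clear, bk mm back along the tool"
    c,s=np.cos(a),np.sin(a)
    K=np.array([125-d*np.cos(th),80+d*np.sin(th)])
    q=K+(9.5+off)*np.array([c,s])-(19+bk)*np.array([s,-c])
    return w(N,[q[0],-85,q[1]])[0]
E
python3 - <<'E'
from h import *
p,R=pose();print(p)
R1=back(.9);rv=(R.inv()*R1).as_rotvec();print(rv,np.linalg.norm(rv))
print(lev(.85,.9,15,90),lev(.85,.9,15),lev(.85,.9),lev(-.15,.75))
print(np.round(r.get_obs()['joint_positions'],2))
show([([.45,-.05,.28],R1,14)])
E
```

```text
time: 15.2
ee_pos: [0.522, -0.0148, 0.1645]
eef_rot: [0.303, 0.951, 0.061, 0.019]
ft_force: [1.0, 0.6, -0.5]
gripper_width: 0.0432
[ 0.52203257 -0.01478192  0.16446934]
[1.17578056 0.2384732  1.6717278 ] 2.057669366619017
[ 0.57729056 -0.19276124  0.24808528] [ 0.64710022 -0.18292354  0.19214038] [ 0.63786729 -0.18422466  0.18039048] [ 0.60565431 -0.18876417  0.08423834]
[ 0.18  0.13  1.9  -0.66  1.23  0.32]
LEG [ 0.45 -0.05  0.28] 14
[[-0.005,0.006,-0.006],[0.084,0.017,0.119],1],[[-0.005,0.006,-0.006],[0.084,0.017,0.119],1],[[-0.004,0.006,-0.007],[0.084,0.017,0.119],1],[[-0.003,0.006,-0.007],[0.084,0.017,0.119],1],[[-0.002,0.006,-0.008],[0.084,0.017,0.119],1],[[-0.001,0.005,-0.008],[0.084,0.017,0.119],1],[[-0.0,0.005,-0.009],[0.084,0.017,0.119],1],[[0.0,0.004,-0.009],[0.084,0.017,0.119],1],[[0.001,0.003,-0.01],[0.084,0.017,0.119],1],[[0.001,0.002,-0.01],[0.084,0.017,0.119],1],[[0.002,0.001,-0.01],[0.084,0.017,0.119],1],[[0.002,0.0,-0.01],[0.084,0.017,0.119],1],[[0.002,-0.001,-0.01],[0.084,0.017,0.119],1],[[0.002,-0.002,-0.01],[0.084,0.017,0.119],1]
```

```bash
python3 -m inch '[[[-0.03,0.017,-0.025],[0,0,0],1],[[-0.03,0.017,-0.025],[0,0,0],1],[[-0.005,0.006,-0.006],[0.084,0.017,0.119],1],[[-0.005,0.006,-0.006],[0.084,0.017,0.119],1],[[-0.004,0.006,-0.007],[0.084,0.017,0.119],1],[[-0.003,0.006,-0.007],[0.084,0.017,0.119],1],[[-0.002,0.006,-0.008],[0.084,0.017,0.119],1],[[-0.001,0.005,-0.008],[0.084,0.017,0.119],1],[[0,0.005,-0.006],[0.084,0.017,0.119],1],[[0,0.004,-0.005],[0.084,0.017,0.119],1]]'
python3 - <<'E'
from h import *
p,R=pose();rv=(R.inv()*back(.9)).as_rotvec();n=int(np.ceil(np.linalg.norm(rv)/.145))
print(R.as_matrix().round(2).tolist(),np.round(r.get_obs()['joint_positions'],2))
show([([.45,-.10,.28],back(.9),n)])
E
```

```text
time: 16.2
ee_pos: [0.4219, -0.0338, 0.2967]
eef_rot: [-0.074, 0.911, -0.351, 0.202]
ft_force: [0.2, -0.4, -1.2]
gripper_width: 0.0003
[[0.67, -0.61, 0.42], [-0.67, -0.74, -0.01], [0.32, -0.28, -0.91]] [-0.39 -0.72  2.25  0.16  1.21  0.32]
LEG [ 0.45 -0.1   0.28] 6
[[0.01,0.006,0.005],[0.079,0.018,0.119],1],[[0.01,0.005,0.004],[0.079,0.018,0.119],1],[[0.011,0.004,0.004],[0.079,0.018,0.119],1],[[0.011,0.003,0.004],[0.079,0.018,0.119],1],[[0.011,0.002,0.004],[0.079,0.018,0.119],1],[[0.012,0.001,0.004],[0.079,0.018,0.119],1]
```

```bash
python3 - <<'E'
from h import *
show([([.53,-.16,.28],back(.9),7)])
E
```

```text
LEG [ 0.53 -0.16  0.28] 7
[[0.022,0.005,0.009],[0.068,0.015,0.102],1],[[0.022,0.003,0.009],[0.068,0.015,0.102],1],[[0.022,0.001,0.009],[0.068,0.015,0.102],1],[[0.022,-0.0,0.009],[0.068,0.015,0.102],1],[[0.022,-0.002,0.01],[0.068,0.015,0.102],1],[[0.021,-0.003,0.01],[0.068,0.015,0.102],1],[[0.021,-0.005,0.011],[0.068,0.015,0.102],1]
```

```bash
python3 -m inch '[[[0.022,0.005,0.009],[0.068,0.015,0.102],1],[[0.022,0.003,0.009],[0.068,0.015,0.102],1],[[0.022,0.001,0.009],[0.068,0.015,0.102],1],[[0.022,0,0.009],[0.068,0.015,0.102],1],[[0.022,-0.002,0.01],[0.068,0.015,0.102],1],[[0.021,-0.003,0.01],[0.068,0.015,0.102],1],[[0.021,-0.005,0.011],[0.068,0.015,0.102],1],[[0,0,0],[0,0,0],1]]'
python3 - <<'E'
from h import *
p,R=pose();print(R.as_matrix().round(2).tolist(),np.round(r.get_obs()['joint_positions'],2))
rv=(R.inv()*back(.9)).as_rotvec();print(rv)
show([(lev(.85,.9,15,90),back(.9),3)])
E
```

```text
time: 17.0
ee_pos: [0.5323, -0.1661, 0.2913]
eef_rot: [-0.342, 0.665, -0.594, 0.297]
ft_force: [-0.5, 1.2, -0.6]
gripper_width: 0.0005
[[0.12, -0.59, 0.8], [-0.99, -0.06, 0.1], [-0.01, -0.81, -0.59]] [-0.86 -0.47  2.31  0.98  0.95  0.13]
[-0.03924115 -0.00988487 -0.02105091]
LEG [ 0.5773 -0.1928  0.2481] 3
[[0.011,0.003,0.02],[-0.013,-0.003,-0.007],1],[[0.011,0.003,0.02],[-0.013,-0.003,-0.007],1],[[0.011,0.003,0.02],[-0.013,-0.003,-0.007],1]
```

```bash
python3 -m inch '[[[0.011,0.003,0.02],[-0.013,-0.003,-0.007],1],[[0.011,0.003,0.02],[-0.013,-0.003,-0.007],1],[[0.011,0.003,0.02],[-0.013,-0.003,-0.007],1],[[0,0,0],[0,0,0],1]]'
python3 - <<'E'
from h import *
p,R=pose();print((R.inv()*back(.9)).as_rotvec(),np.round(r.get_obs()['joint_positions'],2))
show([(lev(.85,.9,15),back(.9),5)])
E
```

```text
time: 17.4
ee_pos: [0.5799, -0.1909, 0.2503]
eef_rot: [-0.326, 0.685, -0.585, 0.286]
ft_force: [0.4, 0.9, -0.6]
gripper_width: 0.0007
[0.0021753  0.00298738 0.01542114] [-0.8  -0.23  2.19  1.01  0.85  0.03]
LEG [ 0.6471 -0.1829  0.1921] 5
[[0.0,0.001,0.018],[0.0,0.001,0.003],1],[[0.0,0.001,0.018],[0.0,0.001,0.003],1],[[0.0,0.001,0.018],[0.0,0.001,0.003],1],[[0.0,0.001,0.018],[0.0,0.001,0.003],1],[[0.0,0.001,0.018],[0.0,0.001,0.003],1]
```

```bash
python3 -m inch '[[[0,0.001,0.018],[0,0,0.003],1],[[0,0.001,0.018],[0,0,0.003],1],[[0,0,0.018],[0,0,0.003],1],[[0,0,0.015],[0,0,0.003],1]]'
python3 -m inch '[[[0,0,0.01],[0,0,0],1],[[0,0,0],[0,0,0],1]]'
python3 - <<'E'
from h import *
p,R=pose();print((R.inv()*back(.9)).as_rotvec(),lev(.85,.9,15)-p)
for c in('side','top'):
    r.snapshot(c);print(c,[(np.round(d['extent']).tolist(),round(d['confidence'],2)) for d in r.spot_in(c,'hold_lever')])
L=[(lev(t,a),back(a),n) for t,a,n in[(.85,.9,2),(.6,.88,2),(.35,.85,2),(.1,.82,2),(-.15,.8,2)]]
show(L)
E
```

```text
time: 17.8
ee_pos: [0.6337, -0.179, 0.2125]
eef_rot: [-0.329, 0.685, -0.583, 0.287]
ft_force: [-0.6, 0.2, 0.2]
gripper_width: 0.0005
time: 18.0
ee_pos: [0.6421, -0.1749, 0.2077]
eef_rot: [-0.33, 0.687, -0.581, 0.286]
ft_force: [-0.1, 0.6, 0.1]
gripper_width: 0.0003
[-0.0036044   0.01076562  0.02170595] [ 0.00504857 -0.00798657 -0.01560825]
side [([440.0, 259.0, 458.0, 280.0], 0.72)]
top [([370.0, 103.0, 410.0, 131.0], 0.71)]
LEG [ 0.6379 -0.1842  0.1804] 2
[[0.003,0.013,0.007],[-0.002,0.004,0.01],1],[[0.004,0.013,0.007],[-0.002,0.004,0.01],1]
LEG [ 0.6206 -0.1867  0.1604] 2
[[-0.0,0.013,-0.001],[-0.01,-0.0,-0.0],1],[[-0.0,0.013,-0.001],[-0.01,-0.0,-0.0],1]
LEG [ 0.609  -0.1883  0.1367] 2
[[0.0,0.013,0.003],[-0.015,0.0,0.0],1],[[0.0,0.013,0.003],[-0.015,0.0,0.0],1]
LEG [ 0.6036 -0.1891  0.1107] 2
[[0.0,0.012,0.007],[-0.015,-0.0,-0.0],1],[[0.0,0.011,0.007],[-0.015,-0.0,-0.0],1]
LEG [ 0.6047 -0.1889  0.0839] 2
[[-0.0,0.009,0.01],[-0.01,-0.0,0.0],1],[[-0.0,0.009,0.01],[-0.01,-0.0,0.0],1]
```

```bash
python3 -m inch '[[[0.004,0.008,0.006],[0,0.004,0.01],1],[[0.004,0.008,0.005],[0,0.004,0.01],1],[[0,0.008,0.002],[0,0,0],1]]'
python3 -m inch '[[[0,0.008,0.001],[0,0,0],1],[[0,0.008,0],[-0.01,0,0],1]]'
python3 - <<'E'
from h import *
p,R=pose();print((R.inv()*back(.9)).as_rotvec(),[ (lev(t,.88)-p).round(4).tolist() for t in(.85,.6)])
E
```

```text
time: 18.5
ee_pos: [0.6388, -0.1873, 0.1828]
eef_rot: [-0.33, 0.678, -0.59, 0.289]
ft_force: [-0.2, -0.6, -0.3]
gripper_width: -0.0
time: 18.7
ee_pos: [0.6295, -0.1894, 0.1686]
eef_rot: [-0.327, 0.679, -0.592, 0.286]
ft_force: [0.1, 1.6, 3.9]
gripper_width: 0.0002
[ 0.00147959 -0.00390357 -0.00071868] [[0.0088, 0.0052, 0.0119], [-0.0089, 0.0027, -0.0082]]
```

Contact at about 4 N, as expected for the lever. I follow the arc.

```bash
python3 -m inch '[[[-0.001,0.012,0],[-0.01,0,0],1],[[-0.001,0.012,0.001],[-0.01,0,0],1]]'
python3 - <<'E'
from h import *
p,R=pose();print((R.inv()*back(.85)).as_rotvec())
show([(lev(t,a),back(a),n) for t,a,n in[(.35,.85,1),(.1,.82,2),(-.05,.8,1),(-.15,.8,1)]])
E
```

```text
time: 18.9
ee_pos: [0.6149, -0.1905, 0.1492]
eef_rot: [-0.319, 0.682, -0.595, 0.281]
ft_force: [3.6, -0.3, 1.5]
gripper_width: 0.0003
[-0.02879119 -0.0057123  -0.0006284 ]
LEG [ 0.609  -0.1883  0.1367] 1
[[-0.003,0.013,0.004],[-0.029,-0.006,-0.001],1]
LEG [ 0.6036 -0.1891  0.1107] 2
[[0.0,0.012,0.007],[-0.015,-0.0,-0.0],1],[[0.0,0.011,0.007],[-0.015,-0.0,-0.0],1]
LEG [ 0.6036 -0.1891  0.0947] 1
[[-0.0,0.012,0.011],[-0.02,-0.0,0.0],1]
LEG [ 0.6047 -0.1889  0.0839] 1
[[-0.0,0.007,0.008],[0.0,0.0,0.0],1]
```

```bash
python3 -m inch '[[[-0.002,0.012,0.004],[-0.029,-0.006,0],1],[[0,0.011,0.006],[-0.015,0,0],1]]'
python3 -m inch '[[[0,0.01,0.008],[-0.015,0,0],1],[[0,0.008,0.008],[-0.01,0,0],1]]'
python3 - <<'E'
from h import *
p,R=pose();print((R.inv()*back(.8)).as_rotvec(),lev(-.15,.8)-p)
show([(lev(t,a),back(a),n) for t,a,n in[(-.15,.8,2)]])
E
```

```text
time: 19.1
ee_pos: [0.6063, -0.1906, 0.1242]
eef_rot: [-0.305, 0.69, -0.6, 0.266]
ft_force: [0.7, 1.4, 2.4]
gripper_width: 0.0006
time: 19.3
ee_pos: [0.6046, -0.1907, 0.0973]
eef_rot: [-0.295, 0.694, -0.604, 0.258]
ft_force: [-1.8, 0.7, 2.5]
gripper_width: 0.0006
[-0.00497845 -0.0022162  -0.00065981] [ 7.36728521e-05  1.81005996e-03 -1.34061248e-02]
LEG [ 0.6047 -0.1889  0.0839] 2
[[-0.001,0.005,0.005],[-0.002,-0.001,-0.0],1],[[-0.001,0.005,0.005],[-0.002,-0.001,-0.0],1]
```

```bash
python3 -m inch '[[[-0.001,0.005,0.005],[0,0,0],1],[[0,0.004,0.004],[0,0,0],1]]'
python3 -m inch '[[[0,0.002,0.002],[0,0,0],1],[[0,0.001,0.002],[0,0,0],1]]'
python3 -c "
from h import *
p,R=pose();print((R.inv()*back(.8)).as_rotvec(),lev(-.15,.8)-p)"
```

```text
time: 19.5
ee_pos: [0.6065, -0.1907, 0.0876]
eef_rot: [-0.297, 0.693, -0.603, 0.26]
ft_force: [-100.2, 7.6, 106.1]
gripper_width: 0.0004
time: 19.7
ee_pos: [0.6067, -0.191, 0.0887]
eef_rot: [-0.301, 0.694, -0.599, 0.262]
ft_force: [-36.8, 2.7, 35.4]
gripper_width: 0.0009
[-0.02043885  0.00077095  0.00583003] [-0.00199899  0.00208932 -0.00481349]
```

That contact was much harder than intended: (−100, 8, 106) N, about 146 N, against the 120 N limit. I back off at once and look.

```bash
python3 -m inch '[[[0,-0.003,-0.004],[0,0,0],1],[[0,-0.006,-0.01],[0,0,0],1],[[0,-0.012,-0.02],[0,0,0],1],[[0,-0.01,-0.03],[0,0,0],1],[[0,-0.01,-0.03],[0,0,0],1],[[0,0,0],[0,0,0],1]]'
python3 - <<'E'
from h import *
import cv2
b=r.snapshot('side');a=r.snapshot('top')
for c in('side','top'):
    print(c,[(n,[(np.round(d['extent']).tolist(),round(d['confidence'],2)) for d in r.spot_in(c,n)]) for n in('hold_lever','foot','sink_board')])
for n,L in dict(paddle0=[125-105*np.cos(.15),-85,80-105*np.sin(.15)],end0=[125-120*np.cos(.15),-85,80-120*np.sin(.15)],foot0=[62,0,23]).items():
    P=w(N,L);print(n,proj('top',P).round(1),proj('side',P).round(1))
crop=lambda im,x0,y0,w,h,s:cv2.resize(im[y0:y0+h,x0:x0+w],None,fx=s,fy=s,interpolation=cv2.INTER_CUBIC)
a=crop(a,335,80,85,120,4);b=crop(b,320,210,145,115,3)
h=max(len(a),len(b));cv2.imwrite('pics/lever.png',np.hstack([np.pad(i,((0,h-len(i)),(0,4),(0,0))) for i in(a,b)])[:,:,::-1])
E
```

```text
time: 20.3
ee_pos: [0.562, -0.1942, 0.1795]
eef_rot: [-0.3, 0.695, -0.6, 0.258]
ft_force: [0.4, -0.5, 0.5]
gripper_width: -0.0
side [('hold_lever', [([398.0, 234.0, 463.0, 300.0], 0.61)]), ('foot', [([397.0, 233.0, 458.0, 299.0], 0.88)]), ('sink_board', [([338.0, 254.0, 415.0, 306.0], 0.78)])]
top [('hold_lever', [([368.0, 103.0, 413.0, 144.0], 0.81)]), ('foot', [([364.0, 104.0, 413.0, 144.0], 0.6)]), ('sink_board', [([351.0, 120.0, 394.0, 187.0], 0.84), ([175.0, 274.0, 247.0, 323.0], 0.69)])]
paddle0 [[409.5 136.2]] [[404.8 290.6]]
end0 [[410.1 142.4]] [[398.  293.2]]
foot0 [[370.8 127.4]] [[400.  267.8]]
```

View pics/lever.png

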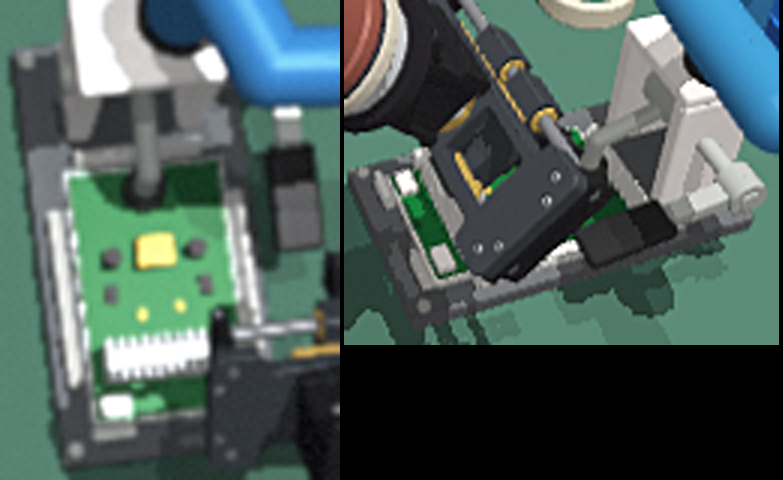

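The lever is down: the paddle end is at side (399,295) and top (409.5,142), against (398,293) and (410,142) predicted for joint 0. The foot stands on the bare end at top (371,127), and the board sits inside the rails. I clear the arm and hand in.

```bash
python3 -m inch '[[[0,-0.02,-0.02],[0,0,0],1],[[0,-0.03,-0.02],[0,0,0],1],[[0,-0.03,-0.02],[0,0,0],1],[[0,-0.02,-0.02],[0,0,0],1],[[0,0,0],[0,0,0],1],[[0,0,0],[0,0,0],1]]'
python3 - <<'E'
from h import *
for c in('side','top'):
    r.snapshot(c);print(c,[(n,[(np.round(d['extent']).tolist(),round(d['confidence'],2)) for d in r.spot_in(c,n)]) for n in('hold_lever','sink_board','cap_board')])
print(r.get_obs()['time'],r.finish_job())
E
```

```text
time: 21.3
ee_pos: [0.5725, -0.1895, 0.3]
eef_rot: [-0.301, 0.695, -0.603, 0.248]
ft_force: [-0.6, -0.2, 0.9]
gripper_width: 0.0009
side [('hold_lever', [([398.0, 234.0, 460.0, 300.0], 0.7), ([337.0, 253.0, 415.0, 303.0], 0.34)]), ('sink_board', [([336.0, 253.0, 417.0, 304.0], 0.82), ([191.0, 173.0, 232.0, 212.0], 0.61)]), ('cap_board', [([279.0, 186.0, 346.0, 218.0], 0.65)])]
top [('hold_lever', [([369.0, 105.0, 410.0, 144.0], 0.87)]), ('sink_board', [([353.0, 119.0, 395.0, 186.0], 0.82), ([177.0, 275.0, 247.0, 324.0], 0.61)]), ('cap_board', [([241.0, 158.0, 286.0, 224.0], 0.7)])]
the job is handed in; nothing more can be done
21.7 None
```

The board is clamped in the fixture and the lever is down, but one force spike probably broke the 120 N wrist limit. The job was handed in at 21.7 s.

**What I did:** I gripped the heat-sink board across its 24 mm with the tool leaned sideways, so the gripper body stayed clear of the raised foot. I slid the board in from the open end, lowered it until it bore on the nest, and opened the fingers. I then pushed the lever down with the closed fingers and moved the arm away.

**Last checks:**
- **Lever:** the paddle end was within 2 pixels of where it should be with the lever fully down.
- **Foot:** it stands on the board's bare end, as predicted.
- **Board:** it lies inside the nest edges with the heat sink at the open end. The corner I compared was about 2 pixels (4–5 mm) off its predicted place. I put that down to reading and calibration error, because the gaps to the rails looked even.
- **Other boards:** the detector found the capacitor board and the white look-alike where they were at the start, to within a few pixels.
- **Robot:** it touches nothing.

**What went wrong:** when the lever hit its stop, the wrist force read about (−100, 8, 106) N for a moment, or about 146 N in all. I had used steps of about 6 mm there, which were too coarse. The next reading was about 51 N, and I backed off right after it. The reading is over the stated limit and may count as a failure.

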